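# Seat the sensor and hold the belt tensioner past its click

## Task

Get the tensioner check fixture ready for its reading: pick up the orange sensor cartridge, press it fully home and flush into the recess of the blue block, and let go of it. Then push the sprung tensioner arm back past its click until its red pointer stands over the green band, and keep it there against its spring with the fingers: finish while holding it, never letting the arm run on to its end stop, and leave the tape roll, brass weight and spare grip where they are.

Things in the scene. Friction and masses are not known exactly. Their poses are not given: they have to be found in the camera images.
- fixture: Tensioner check fixture, fixed to the bench: grey plate 170 (x) x 330 (y) x 8 mm. Origin on the bench, z up; at yaw 0 its -x side faces the robot. In its frame: blue block, 76 x 64 mm, top 38 mm above the bench, centred at x 0, y +110 mm; arm's pivot at x 0, y +10 mm; black pawl housing 30 x 34 mm, 38 mm high, at x +66, y +10 mm; coloured arc at its -y end.
- recess (a point): Centre of the floor of the pocket in the blue block, axes as the fixture. Pocket 47 (x) x 35 (y) mm, 22 deep, floor 16 and mouth 38 mm above the bench: 1.5 mm clear all round the cartridge. Two sprung steel balls, 9 mm above its floor in the +x and -x walls, stand 3 mm into it: the cartridge rests on them about 13 mm proud until pressed down (about 5 N); then it stays home, centred.
- cartridge: Loose sensor cartridge, about 70 g: orange body 44 (x) x 32 (y) x 22 mm high, black grip rib on top 34 (x) x 14 (y) x 22 mm high (rib top 44 mm above the origin). Origin at the centre of the underside; starts upright on the bench at any yaw. May go in either way round, its x along the recess's x. Home, the orange top is level with the blue block's top.
- tensioner (a joint): Arm angle about its upright pivot (rad): 0 at rest, growing as it is pushed back (counterclockwise from above, roller to the fixture's +x); end stop at 0.90. Spring: 3 N at the roller at rest, 8 N in the green. The click is at 0.30 to 0.50 (crest 0.40), about 1 N more; it does NOT latch: let go, the arm springs back to 0. Pointer over green: 0.52 to 0.72; red beyond.
- roller (a point): Top centre of the black idler roller at the end of the yellow arm: upright cylinder 24 mm across, 14 to 58 mm above the bench, fixed to the arm, 110 mm from the pivot. Push it from its -x side or pinch it from above. At joint value q it lies from the pivot, in the fixture frame, along (-sin(0.45-q), -cos(0.45-q)). The arm is 20 mm wide, 24 to 34 mm above the bench.
- pivot (a point): Top of the arm's pivot, on the hinge axis, 45 mm above the bench; fixed to the fixture, axes as the fixture.
- green_band (a point): Middle of the green part of the coloured arc painted on the plate, 146 mm from the pivot, 8 mm above the bench; green is about 29 mm long and 22 mm wide, white on its -x side, red on its +x side. The thin red pointer under the arm's end, reaching 45 mm past the roller's axis, should stand over it.
- tape_roll: Bystander: loose pale roll of tape lying flat, 68 mm across, 18 mm high; origin at the centre of its underside.
- weight: Bystander: loose brass calibration weight with a small knob, 40 mm across, 50 mm high; origin at the centre of its underside.
- spare_grip: Bystander: loose spare specimen grip, black block 56 x 40 x 30 mm with an orange knob reaching 44 mm to its +x and a steel jaw on top (40 mm high in all); origin at the centre of its underside.
There are look-alikes about, which are no part of the job. Several things have the shape of the cartridge; the one meant has the colours described above.

How it is judged (in metres and radians):
On the way, in this order (a step that is already met when the one before it is completed fails the run):
1. the cartridge is pressed home, flush in the recess, and let go (z of cartridge in the frame of recess between -0.003 and 0.0025 m and horizontal distance between cartridge and recess below 0.004 m and angle between cartridge's own z axis and vertical below 0.08 rad and contact force between the fingers and cartridge below 0.2 N), for 0.2 s.
2. the tensioner arm is pushed past its click (value of joint tensioner above 0.52 rad), for 0.2 s.
At the end, for the whole second after the job is handed in: The cartridge is home in the recess (underside within 2.5 mm of the floor, within 4 mm of the centre, within 0.08 rad of upright) and not touched by the fingers; the tensioner arm stands still between 0.52 and 0.72 rad (pointer over the green band), held by the fingers with more than 2 N (all of step 1 and value of joint tensioner between 0.52 and 0.72 rad and velocity of joint tensioner between -0.05 and 0.05 rad/s and contact force between the fingers and tensioner above 2 N); the arm keeps its last pose, push and grip.
It fails at once if the tensioner arm is driven towards its end stop (beyond 0.82 rad) (value of joint tensioner above 0.82 rad).
It fails at once if a bystander is moved by more than 30 mm (distance of any of tape_roll, weight, spare_grip from where it was at the start of the episode above 0.03 m).
It also fails if it takes over 54 s, if anything falls off the work surface, if the arm or the gripper's body presses on something with over 40 N, if the wrist force passes 120 N, or if a joint passes its speed limit or range.

## Robot

A 6-joint arm with a two-finger parallel gripper is mounted at the origin on the work surface. World frame = base frame: x ahead of the robot, y to its left, z up, the work surface at z = 0. Lengths are in m, angles in degrees, forces in N, time in s.
With the tool pointing down it reaches from about 0.3 to 0.95 m from the base axis. Payload 3.1 kg.
Tool frame: the origin (TCP) lies midway between the tips of the shut fingers; the grasp point (between the pads) lies 19 mm behind it; z points along the fingers, y is the line along which they close (so a half turn about z gives the same grasp; the last joint's range is limited). The gripper opens to 85 mm and grips with 20 to 120 N. Pads are 22 mm wide; open, the fingers measure 114 mm over their backs; the gripper's body (76 mm by 85 mm) begins 54 mm behind the grasp point. The pads swing forward as they close: fully open they stand 13 mm farther back than shut.
Start: joints at [-68.738, 17.653, 93.61, -0, 68.738, -3.994], TCP at [0.267, -0.565, 0.231] pointing down, gripper open.
Joint ranges: [-175.34, 175.34], [-45.06, 112.39], [2.9, 150.54], [-68.45, 248.45], [3.09, 151.38], [-168.51, 168.51]. Speed limits (degrees/s): [159.86, 159.86, 180, 180, 180, 180].

## Interface

Orientations are given as [roll, pitch, yaw] about the fixed x, y, z axes, in that order (R = Rz(yaw) Ry(pitch) Rx(roll)).
In Python, from plant import robot, cams, job gives the robot as it stands.
- The arm moves only by the tool carry_out, never from a script. Its argument "commands" is a list of rows, each a list of 5 numbers: the opening, from 0 (shut) to 1 (fully open), then the shift along the tool's x, y, z in units of 60 mm (1.0 is 60 mm), then the turn about the tool's z in units of 5 degrees (1.0 is 5 degrees). A call has 1 to 10 rows; each row shifts and turns the commanded pose from where the row before left it, along the tool's axes as they then stand; what a row does not reach is not made up. A row lasts 1/8 s, in which the tool goes at most 62.5 mm and 10.7 degrees, less where a joint would pass 70% of its speed; a pose out of reach is approached as far as the arm can. A call is refused whole if a number of a shift passes 1 or a number of a turn 1, either way. A call with a gripper value outside its range is refused whole. The fingers move at their own pace and stop on an object; the grip force is fixed at half the most. Time passes only in rows, so rows that do not move let the fingers close. It gives the time, the measured TCP pose, the force, the opening and the grip force at its end, in the units of the state.
- robot.get_obs(): the state, without advancing time (a new reading comes with each control period).
- cams.camera(name): name is "side" or "top"; returns a dict with "image" (480x640x3 uint8, red, green, blue), "camera_matrix" (3x3 intrinsics, pixels), "k1" (the pictures are not rectified: a ray, as slopes to the right and down, at radius r is drawn at 1 + k1 r^2 times it, then the intrinsics apply), "eye" and "attitude" of the camera in the world. Camera axes: x right, y down, z forward; pixel columns grow to the right and rows downward; lengths in m; the calibration is good to about 2 mm. A picture is of the moment at which its call begins. There is no depth.
- job.sign_off(): hands the job in; it is judged then, once.
Trained networks look in a picture, given as the dict that the camera call returned (one of the last four; its "shot" number tells which), for a name from the list of things; names that differ only in an ending like _2 or _b are one class to them, and where a whole thing is asked for, a point or a joint stands for the part that bears it (a point fixed in the world has none). Each returns a list of dicts, best first, with "conf" (0 to 1); they miss things now and then, are a little off and sometimes report something else, mostly with a low value. They report only what shows in the picture. A call takes as long as a camera call. They do not tell look-alikes from the thing itself.
- cams.search_frame(picture, query): "uv" ([column, row] in pixels, amid what is visible of it).
- cams.cut_out(picture, query): "mask" (480x640 bool, what is visible of it) and "uv" ([column, row] in pixels, amid what is visible of it).
The state is a dict: "time": time; "joint_pos": joint angles; "joint_vel": joint speeds; "joint_efforts": joint torques, N m; "tcp_pos": TCP position; "tcp_rot": TCP orientation; "ft_force": force on the tool from outside, world axes, zero at the start; "torque": the same for the moment, N m; "finger_gap": finger opening in m; "grip_force": force on a finger pad.
Only numpy, scipy, OpenCV 4.12 (cv2) and the standard library are available. Lean on these libraries where they do the work, as an engineer would, in place of code of your own. Each camera call takes 0.05 s, during which the arm holds its last target. There are 200 camera calls.

## Working session

There is one attempt and no reset: what is moved stays moved. The work goes in short steps, Python scripts to look and compute and a tool call to move; the robot and the scene stay as the last step left them, time stands still between calls to the robot, and variables do not carry over. Pictures are saved under pics/ and viewed, at most 10 in all, crops included, and the job is handed in when it is done.

Besides the shell and the picture viewer there is one more tool, called after "Request:" as name([rows], argument=value, ...), one row to a line, values as JSON. carry_out: Moves the arm, as the interface text tells. Its arguments: {"type":"object","properties":{"commands":{"type":"array"}},"required":["commands"]}

```bash
mkdir -p pics
cat > h.py <<'E'
import numpy as np, cv2
from scipy.spatial.transform import Rotation as R
from plant import robot, cams, job
def rot(a):
    a=np.array(a,float)
    return a if a.shape==(3,3) else (R.from_euler('xyz',a,degrees=True).as_matrix() if a.size==3 else R.from_quat(a).as_matrix())
def ray(c,uv):
    K=np.array(c['camera_matrix']);k=c['k1']
    p=np.array([(uv[0]-K[0,2])/K[0,0],(uv[1]-K[1,2])/K[1,1]]);q=p.copy()
    for _ in range(30): q=p/(1+k*(q@q))
    return rot(c['attitude'])@np.array([q[0],q[1],1])
def onz(c,uv,z):
    d=ray(c,uv);e=np.array(c['eye']);return (e+d*(z-e[2])/d[2])
def proj(c,P):
    K=np.array(c['camera_matrix']);v=rot(c['attitude']).T@(np.array(P)-np.array(c['eye']));s=v[:2]/v[2]
    s=s*(1+c['k1']*(s@s));return np.array([K[0,0]*s[0]+K[0,2],K[1,1]*s[1]+K[1,2]])
def save(n,im): cv2.imwrite('pics/'+n+'.png',im[:,:,::-1])
E
python3 - <<'E'
from h import *
for n in('top','side'):
    c=cams.camera(n);save(n+'0',c['image'])
    print(n,c['eye'],c['attitude'],c['k1'],np.array(c['camera_matrix']).tolist())
    for q in('cartridge','fixture','roller','pivot','recess','green_band','tape_roll','weight','spare_grip'):
        for d in cams.search_frame(c,q): print(q,np.round(d['uv'],1),round(d['conf'],2),np.round(onz(c,d['uv'],.03)[:2],3))
print(robot.get_obs())
E
```

```text
top [0.35580233 0.03092451 0.91553851] [-169.29151995   -0.34248585  -90.63848494] -0.032581696795376446 [[440.59991585615586, 0.0, 315.4034973384215], [0.0, 440.59991585615586, 238.21349630453517], [0.0, 0.0, 1.0]]
cartridge [172.7 290.1] 0.87 [0.42  0.311]
cartridge [142.1 255.3] 0.71 [0.491 0.377]
cartridge [141.2 320.3] 0.63 [0.361 0.371]
cartridge [195.1 253.9] 0.62 [0.493 0.269]
fixture [349.6 221.5] 0.94 [ 0.558 -0.047]
roller [352.9 225.6] 0.64 [ 0.549 -0.054]
recess [349.  224.3] 0.77 [ 0.552 -0.046]
green_band [350.1 224.4] 0.79 [ 0.551 -0.048]
tape_roll [475.2 200.8] 0.97 [ 0.6   -0.312]
weight [474.4 271.9] 0.86 [ 0.45  -0.298]
spare_grip [179.5 209.8] 0.69 [0.586 0.305]
side [0.45051956 0.86752053 0.7964761 ] [-130.36887011    0.74329239 -176.23168415] -0.07314946945633234 [[463.843458103671, 0.0, 320.17539025042163], [0.0, 463.843458103671, 233.0295832405544], [0.0, 0.0, 1.0]]
cartridge [392.  385.6] 0.93 [0.358 0.396]
cartridge [317.8 382.6] 0.76 [0.496 0.397]
cartridge [357.6 359.5] 0.65 [0.422 0.342]
cartridge [322.6 335.3] 0.58 [0.494 0.288]
fixture [304.3 243. ] 0.
[... 340 characters left out ...]
 [0.582 0.311]
{'time': 1.0, 'joint_pos': array([-6.87367693e+01,  1.76520921e+01,  9.36093141e+01, -4.73679587e-04,
        6.87358794e+01, -3.99409993e+00]), 'joint_vel': array([-0.04749782,  0.00224145,  0.09637776,  0.06095226, -0.01620211,
        0.04950689]), 'joint_efforts': array([-8.00535599e-04, -4.15295684e+01, -2.77094543e+01, -1.35452169e-04,
        7.73689826e-04,  6.90381086e-07]), 'tcp_pos': array([ 0.26665306, -0.56528619,  0.23128447]), 'tcp_rot': array([1.79997323e+02, 6.29436775e-04, 2.52575024e+01]), 'ft_force': array([ 1.17219509,  0.62308005, -0.46402068]), 'torque': array([ 0.02818328, -0.00433192,  0.00340832]), 'grip_force': 0.0, 'finger_gap': 0.08508803823591735}
```

View pics/top0.png

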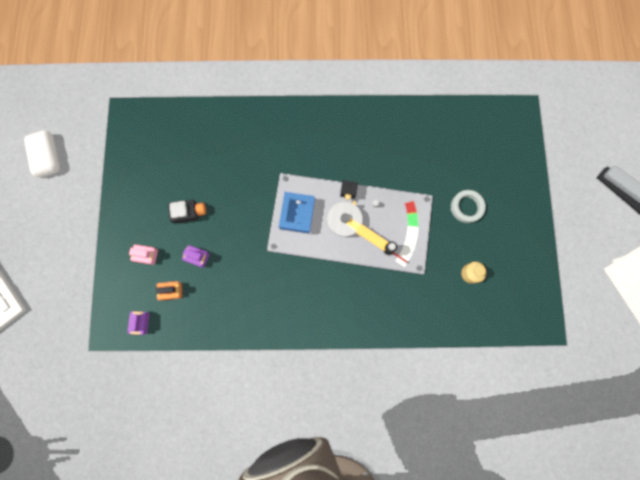

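View pics/side0.png

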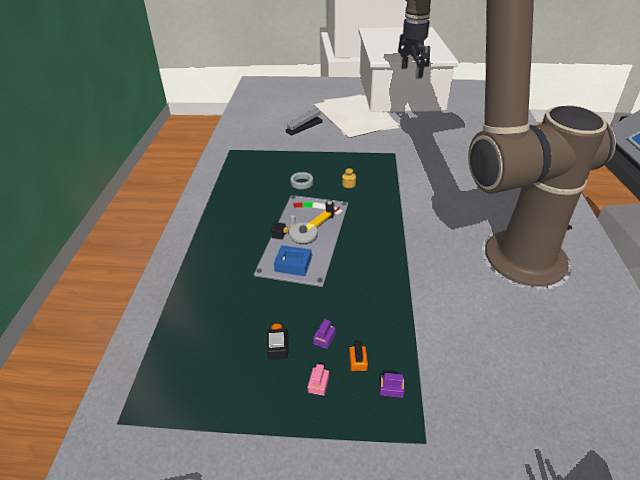

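Top view: the candidates with the cartridge's shape are the orange one with black rib (169,291), purple (196,256), purple (139,323) and pink (144,254). Only (169,291) has an orange body and black rib; in the side view it is at (358,357). The blue block is at (296,212) and the roller at (391,247). I'll confirm with a crop and fit the poses.

```bash
cat >> h.py <<'E'
from scipy.optimize import minimize
S=6
def box(x0,x1,y0,y1,z0,z1): return np.array([[x,y,z] for x in(x0,x1) for y in(y0,y1) for z in(z0,z1)])
def render(c,hulls,p,win):
    u0,v0,w,h=win;im=np.zeros((h*S,w*S),np.uint8);cs,sn=np.cos(p[2]),np.sin(p[2])
    for b in hulls:
        pts=np.array([proj(c,[p[0]+cs*q[0]-sn*q[1],p[1]+sn*q[0]+cs*q[1],q[2]+(p[3] if len(p)>3 else 0)]) for q in b])
        pts=((pts+.5-[u0,v0])*S-.5)
        cv2.fillConvexPoly(im,np.round(cv2.convexHull(pts.astype(np.float32))*16).astype(np.int32),255,shift=4)
    return cv2.resize(im,(w,h),interpolation=cv2.INTER_AREA)/255.
def fit(obs,hulls,p0,steps=(.006,.006,.1)):
    # obs: list of (cam, mask, win)
    def cost(p): return sum(((render(c,hulls,p,w)-m[w[1]:w[1]+w[3],w[0]:w[0]+w[2]])**2).sum()/m.sum() for c,m,w in obs)
    p0=np.array(p0,float);sim=np.vstack([p0]+[p0+np.eye(len(p0))[i]*steps[i] for i in range(len(p0))])
    r=minimize(cost,p0,method='Nelder-Mead',options=dict(initial_simplex=sim,xatol=1e-4,fatol=1e-4,maxiter=300));return r.x,r.fun
def win(m,pad=6):
    x,y,w,h=cv2.boundingRect(m.astype(np.uint8));return (x-pad,y-pad,w+2*pad,h+2*pad)
def near(mask,uv,r):
    o=np.zeros_like(mask);u,v=map(int,uv);o[v-r:v+r,u-r:u+r]=mask[v-r:v+r,u-r:u+r];return o
CART=[box(-.022,.022,-.016,.016,0,.022),box(-.017,.017,-.007,.007,.022,.044)]
BLOCK=[box(-.038,.038,-.032,.032,.008,.038)]
PLATE=[box(-.085,.085,-.165,.165,0,.008)]
E
python3 - <<'E'
from h import *
cc={n:cams.camera(n) for n in('top','side')}
save('crop',np.hstack([cv2.resize(cc['top']['image'][235:335,120:220],(390,390),interpolation=cv2.INTER_CUBIC),cv2.resize(cc['side']['image'][310:410,300:400],(390,390),interpolation=cv2.INTER_CUBIC)]))
blue={};ora={};pl={}
for n,c in cc.items():
    h=cv2.cvtColor(c['image'],cv2.COLOR_RGB2HSV)
    b=(h[...,0]>95)&(h[...,0]<120)&(h[...,1]>140)&(h[...,2]>60)
    b=near(b,(296,212) if n=='top' else (293,261),30);blue[n]=cv2.morphologyEx(b.astype(np.uint8),cv2.MORPH_CLOSE,np.ones((9,9)))>0
    for d in cams.cut_out(c,'cartridge'):
        o=d['mask'];hh=h[o];f=((hh[:,0]>5)&(hh[:,0]<22)&(hh[:,1]>170)).mean();print(n,np.round(d['uv']),round(d['conf'],2),o.sum(),f.round(2))
        if f>.4: ora[n]=o
    d=cams.cut_out(c,'fixture')
    if d: pl[n]=d[0]['mask'];print(n,'fixture',d[0]['mask'].sum(),d[0]['conf'])
import pickle
for nm,ms,H,p0 in(('block',blue,BLOCK,(.568,.07,-.1)),('cart',ora,CART,(.42,.318,0)),('fixture',pl,PLATE+[b+[0,.11,0] for b in BLOCK]+[box(.051,.081,-.007,.027,.008,.038)],(.555,-.04,-.1))):
    for sel in(['top'],['side'],['top','side']):
        obs=[(cc[n],ms[n],win(ms[n])) for n in sel if n in ms]
        if obs:
            p,f=fit(obs,H,p0);print(nm,sel,p[:2].round(4),np.degrees(p[2]).round(2),round(f,3))
E
```

```text
top [196. 257.] 0.89 346 0.0
top [142. 256.] 0.78 426 0.0
top [139. 320.] 0.7 414 0.0
top [171. 290.] 0.57 388 0.01
side [359. 358.] 0.92 439 0.64
side [325. 334.] 0.66 425 0.0
side [317. 384.] 0.62 433 0.0
side [393. 386.] 0.57 549 0.01
side fixture 5518 0.9
block ['top'] [0.508 0.124] 22.92 1.0
block ['side'] [0.5805 0.0632] -6.99 0.057
block ['top', 'side'] [0.46  0.154] 28.65 2.0
cart ['side'] [0.4239 0.3292] -1.46 0.359
cart ['top', 'side'] [0.4239 0.3292] -1.46 0.359
fixture ['side'] [ 0.5606 -0.0518] -9.44 0.023
fixture ['top', 'side'] [ 0.5606 -0.0518] -9.44 0.023
```

View pics/crop.png

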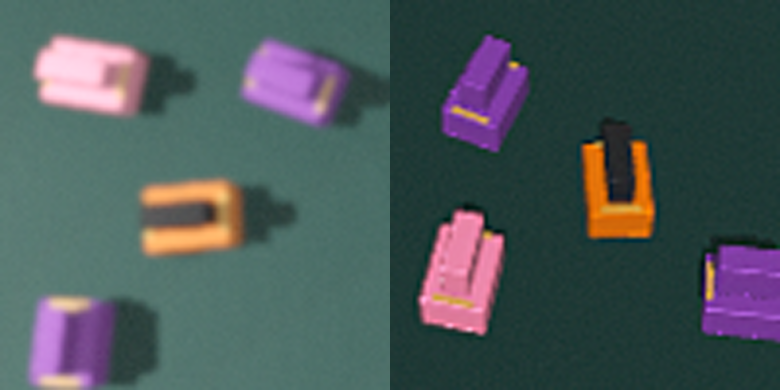

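The crop confirms it: the orange body with black rib is at top (169,291) and side (358,357), and the others are pink and purple. Its long axis lies roughly along world y.

Run:
```python
from h import *
cc={n:cams.camera(n) for n in('top','side')}
blue={};ora={};pl={};roll={}
for n,c in cc.items():
    h=cv2.cvtColor(c['image'],cv2.COLOR_RGB2HSV).astype(int)
    if n=='top': print('hsv blue',h[222,288],'orange',h[286,160],h[297,165])
    b=(h[...,0]>97)&(h[...,0]<120)&(h[...,1]>(110 if n=='top' else 140))
    b=near(b,(296,212) if n=='top' else (293,261),30);blue[n]=cv2.morphologyEx(b.astype(np.uint8),cv2.MORPH_CLOSE,np.ones((13,13)))>0
    o=near((h[...,0]>4)&(h[...,0]<25)&(h[...,1]>90)&(h[...,2]>100),(169,291) if n=='top' else (358,357),24)
    # orange body + network rib
    ms=[d['mask'] for d in cams.cut_out(c,'cartridge') if (d['mask']&o).sum()>30]
    print(n,o.sum(),[m.sum() for m in ms],blue[n].sum())
    if ms: ora[n]=ms[0]|o
    d=cams.cut_out(c,'fixture')
    if d: pl[n]=d[0]['mask']
best={}
for nm,ms,H,p0 in(('block',blue,BLOCK,(.578,.065,-.1)),('cart',ora,CART,(.42,.318,1.6)),('fixture',pl,PLATE+[b+[0,.11,0] for b in BLOCK]+[box(.051,.081,-.007,.027,.008,.038)],(.56,-.05,-.14))):
    for sel in(['top'],['side'],['top','side']):
        obs=[(cc[n],ms[n],win(ms[n])) for n in sel if n in ms]
        if obs:
            p,f=fit(obs,H,p0);best[nm]=p;print(nm,sel,p[:2].round(4),np.degrees(p[2]).round(2),round(f,3))
# overlay
p=best['fixture'];q=best['cart'];ims=[]
for n,c in cc.items():
    k=4;im=cv2.resize(c['image'],None,fx=k,fy=k,interpolation=cv2.INTER_CUBIC)
    for H,pp in((PLATE,p),([BLOCK[0]+[0,.11,0]],p),(CART,q)):
        for b in H:
            R2=R.from_euler('z',pp[2]).as_matrix();pts=np.array([proj(c,R2@v+[pp[0],pp[1],0]) for v in b])
            for e in((0,1),(0,2),(0,4),(1,3),(1,5),(2,3),(2,6),(3,7),(4,5),(4,6),(5,7),(6,7)):
                cv2.line(im,*[tuple(int(t) for t in (pts[i]+.5)*k) for i in e],(255,0,255),1)
    w=(150,160,300,150) if n=='top' else (240,160,150,220)
    im=im[w[1]*k:(w[1]+w[3])*k,w[0]*k:(w[0]+w[2])*k]
    ims.append(im)
a=cv2.resize(ims[0],(520,260));b=cv2.resize(ims[1],(275,403));o=np.zeros((403,795,3),np.uint8);o[:260,:520]=a;o[:,520:]=b;save('ov',o)
```

```text
hsv blue [105 135 198] orange [ 13 147 229] [ 15 151 255]
top 346 [np.int64(353)] 1067
side 304 [np.int64(443)] 874
block ['top'] [0.5807 0.0618] -5.83 0.136
block ['side'] [0.5806 0.0636] -7.68 0.069
block ['top', 'side'] [0.5804 0.0627] -7.89 0.21
cart ['top'] [0.4215 0.3246] 95.4 0.043
cart ['side'] [0.4214 0.3253] 94.8 0.04
cart ['top', 'side'] [0.4214 0.3248] 95.24 0.088
fixture ['top'] [ 0.5606 -0.0512] -9.12 0.006
fixture ['side'] [ 0.5608 -0.0528] -9.17 0.046
fixture ['top', 'side'] [ 0.5606 -0.0514] -9.07 0.054
```

View pics/ov.png

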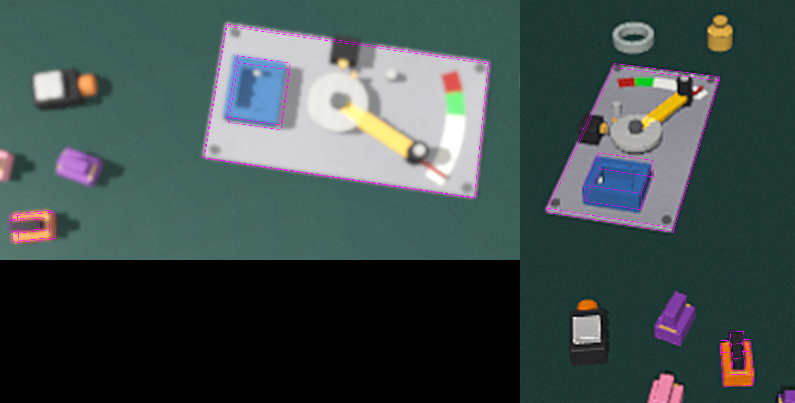

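Side view: the plate and cartridge overlays fit, but the block overlay is a few mm off. I'll enlarge it.

Run:
```python
from h import *
ims=[]
for n,w in(('top',(270,180,56,60)),('side',(265,235,56,60))):
    c=cams.camera(n);k=7;im=cv2.resize(c['image'],None,fx=k,fy=k,interpolation=cv2.INTER_NEAREST)
    for pp,off,col in((( .5606,-.0515,np.radians(-9.1)),.11,(255,0,255)),((.5805,.0627,np.radians(-9.1)),0,(255,255,0))):
        R2=R.from_euler('z',pp[2]).as_matrix()
        for b in BLOCK+[box(-.0235,.0235,-.0175,.0175,.016,.038)]:
            pts=np.array([proj(c,R2@(v+[0,off,0])+[pp[0],pp[1],0]) for v in b])
            for e in((1,3),(1,5),(3,7),(5,7)):
                cv2.line(im,*[tuple(int(t) for t in (pts[i]+.5)*k) for i in e],col,1)
    ims.append(im[w[1]*k:(w[1]+w[3])*k,w[0]*k:(w[0]+w[2])*k])
save('blk',np.hstack(ims))
```

```text
(no output)
```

View pics/blk.png

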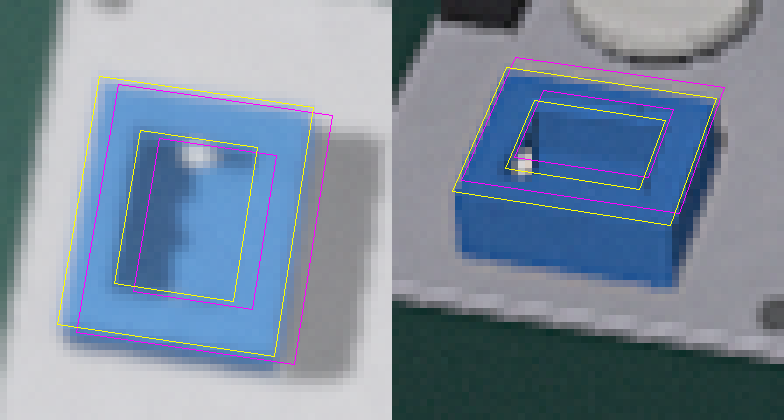

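Run:
```python
from h import *
cc={n:cams.camera(n) for n in('top','side')};obs={}
for n,c in cc.items():
    im=c['image'].astype(float);h=cv2.cvtColor(c['image'],cv2.COLOR_RGB2HSV).astype(int)
    b=(im[...,2]-im[...,0])/np.maximum(im[...,2],1)
    th=.5*np.median(b[near(b>.4,(296,212) if n=='top' else (293,261),20)])
    m=near(b>th,(296,212) if n=='top' else (293,261),26)
    m=cv2.morphologyEx(m.astype(np.uint8),cv2.MORPH_OPEN,np.ones((3,3)))
    m=np.uint8(m);k,l,s,_=cv2.connectedComponentsWithStats(m);m=np.uint8(l==1+s[1:,4].argmax())
    cs,_=cv2.findContours(m,cv2.RETR_EXTERNAL,cv2.CHAIN_APPROX_NONE);m=cv2.drawContours(m*0,cs,-1,1,-1)>0
    obs[n]=(c,m,win(m));print(n,th,m.sum())
    for z,uv in((.045,(346.7,218.3) if n=='top' else (303,230)),): print('pivot?',onz(c,uv,z))
for sel in(['top'],['side'],['top','side']):
    p,f=fit([obs[n] for n in sel],BLOCK,(.579,.06,-.15));print(sel,p[:2].round(4),np.degrees(p[2]).round(2),round(f,3))
    p,f=fit([obs[n] for n in sel],BLOCK,(.579,.06,-.15,0),(.006,.006,.1,.004));print('   z',sel,p.round(4),round(f,3))
# arm, roller: yellow arm mask -> direction
for n,c in cc.items():
    for q in('tensioner','roller','pivot'):
        for d in cams.search_frame(c,q)[:2]: print(n,q,np.round(d['uv'],1),round(d['conf'],2),onz(c,d['uv'],.045).round(4))
```

```text
top 0.26291079812206575 1176
pivot? [ 0.5608536  -0.04008749  0.045     ]
side 0.345679012345679 898
pivot? [ 0.56241105 -0.02354319  0.045     ]
['top'] [0.5806 0.0617] -9.37 0.041
   z ['top'] [ 0.5868  0.0629 -0.1595 -0.0268] 0.017
['side'] [0.5808 0.064 ] -7.95 0.019
   z ['side'] [ 0.581   0.0624 -0.147  -0.0016] 0.017
['top', 'side'] [0.5809 0.0621] -8.9 0.08
   z ['top', 'side'] [ 0.5812  0.0619 -0.1532 -0.0021] 0.057
top tensioner [353.  226.7] 0.62 [ 0.5433 -0.0524  0.045 ]
top tensioner [467.5 199.4] 0.6 [ 0.5985 -0.29    0.045 ]
top roller [352.2 224.1] 0.95 [ 0.5487 -0.0509  0.045 ]
top pivot [350.2 222.6] 0.75 [ 0.5518 -0.047   0.045 ]
side tensioner [309.2 227.1] 0.9 [ 0.5477 -0.0358  0.045 ]
side roller [307.7 226.9] 0.59 [ 0.5516 -0.0364  0.045 ]
side pivot [303.1 240.5] 0.88 [0.5584 0.0164 0.045 ]
side pivot [347.7 179.6] 0.61 [ 0.4545 -0.2562  0.045 ]
```

```bash
cat >> h.py <<'E'
def plan(tgt,yaw,g,n,start=None,nt=None):
    o=robot.get_obs();p=np.array(o['tcp_pos'] if start is None else start[0],float);y=o['tcp_rot'][2] if start is None else start[1]
    tgt=np.array(tgt,float);dy=(yaw-y+180)%360-180;y0=y;p0=p.copy();rows=[]
    for i in range(1,n+1):
        w=R.from_euler('xyz',[180,0,y],degrees=True).as_matrix()
        s=np.round(w.T@(p0+(tgt-p0)*i/n-p)/.06,2);t=round((-(y0+dy*i/n-y))/5,2)
        assert abs(s).max()<=1 and abs(t)<=1,(s,t)
        rows.append([g]+[float(v)+0 for v in s]+[t]);p=p+w@s*.06;y-=t*5
    for i in range(0,n,10): print(str(rows[i:i+10]).replace(' ',''))
    print('end',p.round(4),round(y,2));return p,y
E
python3 - <<'E'
from h import *
print(robot.get_obs()['time'])
s=plan((.4214,.325,.14),95.2,1,20)
E
```

```text
2.1
[[1,0.43,-0.62,0.08,np.float64(-0.7)],[1,0.47,-0.58,0.07,np.float64(-0.7)],[1,0.51,-0.56,0.08,np.float64(-0.7)],[1,0.54,-0.53,0.07,np.float64(-0.7)],[1,0.57,-0.49,0.08,np.float64(-0.7)],[1,0.59,-0.46,0.08,np.float64(-0.7)],[1,0.63,-0.42,0.07,np.float64(-0.7)],[1,0.65,-0.38,0.08,np.float64(-0.7)],[1,0.67,-0.34,0.07,np.float64(-0.69)],[1,0.69,-0.3,0.08,np.float64(-0.7)]]
[[1,0.71,-0.26,0.08,np.float64(-0.7)],[1,0.72,-0.21,0.07,np.float64(-0.7)],[1,0.74,-0.17,0.08,np.float64(-0.7)],[1,0.74,-0.12,0.08,np.float64(-0.7)],[1,0.75,-0.08,0.07,np.float64(-0.7)],[1,0.75,-0.03,0.08,np.float64(-0.7)],[1,0.75,0.01,0.07,np.float64(-0.7)],[1,0.75,0.06,0.08,np.float64(-0.7)],[1,0.75,0.11,0.08,np.float64(-0.7)],[1,0.74,0.15,0.07,np.float64(-0.7)]]
end [0.4215 0.3252 0.1401] 95.21
```

Request:
carry_out([
  [1,0.43,-0.62,0.08,-0.7],
  [1,0.47,-0.58,0.07,-0.7],
  [1,0.51,-0.56,0.08,-0.7],
  [1,0.54,-0.53,0.07,-0.7],
  [1,0.57,-0.49,0.08,-0.7],
  [1,0.59,-0.46,0.08,-0.7],
  [1,0.63,-0.42,0.07,-0.7],
  [1,0.65,-0.38,0.08,-0.7],
  [1,0.67,-0.34,0.07,-0.69],
  [1,0.69,-0.3,0.08,-0.7],
])

```text
time: 3.35
tcp_pos: [0.3443, -0.119, 0.186]
tcp_rot: [179.9, -0.0, 60.3]
ft_force: [0.7, 0.2, -0.5]
finger_gap: 0.0855
grip_force: 0.0
```

Request:
carry_out([
  [1,0.71,-0.26,0.08,-0.7],
  [1,0.72,-0.21,0.07,-0.7],
  [1,0.74,-0.17,0.08,-0.7],
  [1,0.74,-0.12,0.08,-0.7],
  [1,0.75,-0.08,0.07,-0.7],
  [1,0.75,-0.03,0.08,-0.7],
  [1,0.75,0.01,0.07,-0.7],
  [1,0.75,0.06,0.08,-0.7],
  [1,0.75,0.11,0.08,-0.7],
  [1,0.74,0.15,0.07,-0.7],
])

```text
time: 4.6
tcp_pos: [0.4217, 0.3269, 0.1401]
tcp_rot: [180.0, -0.0, 95.3]
ft_force: [0.9, 0.7, 0.0]
finger_gap: 0.0853
grip_force: 0.0
```

Run:
```python
from h import *
s=plan((.4214,.325,.0275),95.2,.5,5)
```

```text
[[0.5,-0.01,0.0,0.38,np.float64(0.01)],[0.5,0.0,0.0,0.37,np.float64(0.0)],[0.5,-0.01,-0.01,0.38,np.float64(0.01)],[0.5,0.0,0.0,0.37,np.float64(0.0)],[0.5,-0.01,0.0,0.38,np.float64(0.01)]]
end [0.4213 0.325  0.0273] 95.19
```

Request:
carry_out([
  [0.5,-0.01,0,0.38,0],
  [0.5,0,0,0.37,0],
  [0.5,-0.01,0,0.38,0],
  [0.5,0,0,0.37,0],
  [0.5,-0.01,0,0.38,0],
  [0.5,0,0,0,0],
  [0,0,0,0,0],
  [0,0,0,0,0],
  [0,0,0,0,0],
  [0,0,0,0,0],
])

```text
time: 5.85
tcp_pos: [0.4225, 0.324, 0.0284]
tcp_rot: [179.9, -0.1, 95.2]
ft_force: [-0.9, -0.6, 4.5]
finger_gap: 0.0126
grip_force: 61.4
```

Run:
```python
from h import *
s=plan((.4214,.3245,.13),95.2,0,4)
s=plan((.5805,.062,.13),171,0,16,s)
```

```text
[[0,0.0,0.0,-0.42,np.float64(0.0)],[0,0.0,-0.01,-0.43,np.float64(0.0)],[0,0.01,0.0,-0.42,np.float64(0.0)],[0,0.0,-0.01,-0.42,np.float64(0.0)]]
end [0.4212 0.3245 0.1298] 95.21
[[0,-0.29,0.14,0.0,np.float64(-0.95)],[0,-0.3,0.12,0.0,np.float64(-0.94)],[0,-0.3,0.09,0.0,np.float64(-0.95)],[0,-0.31,0.06,0.0,np.float64(-0.95)],[0,-0.32,0.04,0.0,np.float64(-0.95)],[0,-0.32,0.02,0.0,np.float64(-0.94)],[0,-0.32,-0.02,0.0,np.float64(-0.95)],[0,-0.32,-0.04,0.0,np.float64(-0.95)],[0,-0.31,-0.06,0.0,np.float64(-0.95)],[0,-0.31,-0.09,0.0,np.float64(-0.94)]]
[[0,-0.3,-0.12,0.0,np.float64(-0.95)],[0,-0.28,-0.14,0.0,np.float64(-0.95)],[0,-0.28,-0.16,0.0,np.float64(-0.95)],[0,-0.26,-0.19,0.0,np.float64(-0.94)],[0,-0.24,-0.21,0.0,np.float64(-0.95)],[0,-0.23,-0.22,0.0,np.float64(-0.95)]]
end [0.5807 0.0622 0.1298] 171.01
```

Request:
carry_out([
  [0,0,0,-0.42,0],
  [0,0,-0.01,-0.43,0],
  [0,0.01,0,-0.42,0],
  [0,0,-0.01,-0.42,0],
])

```text
time: 6.35
tcp_pos: [0.42, 0.3236, 0.1292]
tcp_rot: [-180.0, 0.0, 95.2]
ft_force: [0.4, 0.9, -1.0]
finger_gap: 0.0119
grip_force: 60.7
```

Request:
carry_out([
  [0,-0.29,0.14,0,-0.95],
  [0,-0.3,0.12,0,-0.94],
  [0,-0.3,0.09,0,-0.95],
  [0,-0.31,0.06,0,-0.95],
  [0,-0.32,0.04,0,-0.95],
  [0,-0.32,0.02,0,-0.94],
  [0,-0.32,-0.02,0,-0.95],
  [0,-0.32,-0.04,0,-0.95],
  [0,-0.31,-0.06,0,-0.95],
  [0,-0.31,-0.09,0,-0.94],
])

```text
time: 7.6
tcp_pos: [0.52, 0.1593, 0.1283]
tcp_rot: [-180.0, -0.0, 142.7]
ft_force: [-0.1, 0.5, -0.7]
finger_gap: 0.0125
grip_force: 60.8
```

Request:
carry_out([
  [0,-0.3,-0.12,0,-0.95],
  [0,-0.28,-0.14,0,-0.95],
  [0,-0.28,-0.16,0,-0.95],
  [0,-0.26,-0.19,0,-0.94],
  [0,-0.24,-0.21,0,-0.95],
  [0,-0.23,-0.22,0,-0.95],
  [0,0,0,0,0],
  [0,0,0,0,0],
])

```text
time: 8.6
tcp_pos: [0.579, 0.062, 0.1283]
tcp_rot: [180.0, -0.1, 170.9]
ft_force: [-0.6, 0.7, -1.2]
finger_gap: 0.0124
grip_force: 60.7
```

Request:
carry_out([
  [0,0,0,0.44,0],
  [0,0,0,0.44,0],
  [0,0,0,0,0],
])

```text
time: 8.98
tcp_pos: [0.5766, 0.0623, 0.0734]
tcp_rot: [-179.9, -0.4, 171.0]
ft_force: [0.1, -0.5, -0.8]
finger_gap: 0.0123
grip_force: 60.7
```

Run:
```python
from h import *
o=robot.get_obs();p=o['tcp_pos'];print(p,o['tcp_rot'],o['ft_force'])
ims=[]
th=np.radians(-9)
for n,w in(('top',(270,180,56,60)),('side',(265,215,56,60))):
    c=cams.camera(n);k=7;im=cv2.resize(c['image'],None,fx=k,fy=k,interpolation=cv2.INTER_NEAREST)
    R2=R.from_euler('z',th).as_matrix()
    for b,t,col in((BLOCK[0],(.5805,.0622,-.001),(255,255,0)),(CART[0],(p[0],p[1],p[2]-.028),(255,0,255))):
        pts=np.array([proj(c,R2@v+t) for v in b])
        for e in((0,1),(0,2),(0,4),(1,3),(1,5),(2,3),(2,6),(3,7),(4,5),(4,6),(5,7),(6,7)):
            cv2.line(im,*[tuple(int(t) for t in (pts[i]+.5)*k) for i in e],col,1)
    ims.append(im[w[1]*k:(w[1]+w[3])*k,w[0]*k:(w[0]+w[2])*k])
    np.save(n+'.npy',c['image'])
save('over',np.hstack(ims))
```

```text
[0.5765546  0.06230525 0.07339453] [-179.94077812   -0.37525965  171.0207625 ] [ 0.10501857 -0.46258808 -0.81162746]
```

View pics/over.png

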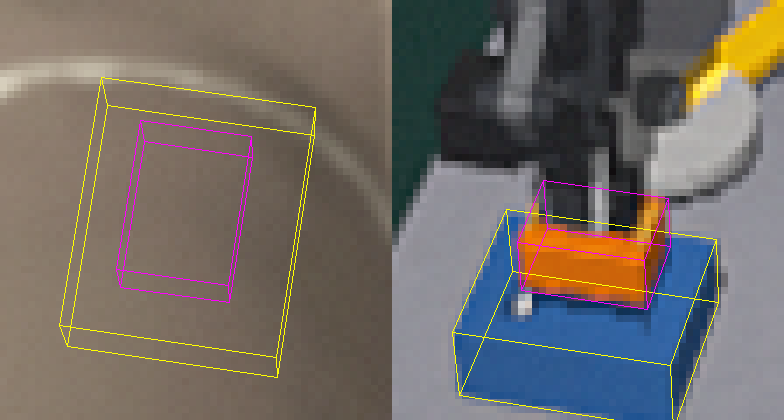

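Run:
```python
from h import *
c=cams.camera('side');o=robot.get_obs();p=o['tcp_pos'];print(p,o['tcp_rot'],o['time'])
h=cv2.cvtColor(c['image'],cv2.COLOR_RGB2HSV).astype(int)
sl=(slice(245,285),slice(268,325))
O=near((h[...,0]>4)&(h[...,0]<22)&(h[...,1]>150),(348,252) if 0 else (350,252),1)
O=np.zeros(h.shape[:2],bool);O[235:270,330-55:365]=0
O[238:265,325-48:365]=((h[...,0]>4)&(h[...,0]<20)&(h[...,1]>180)&(h[...,2]>80))[238:265,277:365]
O[:,308:]=0
print(O.sum(),win(O,0));v=h[...,2]
for r in range(238,262): print(r,' '.join(f'{v[r,u] if O[r,u] else 0:3d}' for u in range(279,308)))
```

```text
[0.58044414 0.06207117 0.07687243] [1.79979354e+02 8.55315317e-02 1.71022934e+02] 9.125
186 (283, 243, 20, 15)
238   0   0   0   0   0   0   0   0   0   0   0   0   0   0   0   0   0   0   0   0   0   0   0   0   0   0   0   0   0
239   0   0   0   0   0   0   0   0   0   0   0   0   0   0   0   0   0   0   0   0   0   0   0   0   0   0   0   0   0
240   0   0   0   0   0   0   0   0   0   0   0   0   0   0   0   0   0   0   0   0   0   0   0   0   0   0   0   0   0
241   0   0   0   0   0   0   0   0   0   0   0   0   0   0   0   0   0   0   0   0   0   0   0   0   0   0   0   0   0
242   0   0   0   0   0   0   0   0   0   0   0   0   0   0   0   0   0   0   0   0   0   0   0   0   0   0   0   0   0
243   0   0   0   0   0   0   0   0   0   0   0   0   0   0   0   0   0   0   0   0   0 165 253 206   0   0   0   0   0
244   0   0   0   0   0   0   0   0   0   0   0   0   0   0   0   0   0   0   0   0   0 146 235 198   0   0   0   0   0
245   0   0   0   0   0   0   0   0   0   0   0   0   0   0   0   0   0   0   0   0   0 173 220 165   0   0   0   0   0
246   0   0   0   0   0 216 1
[... 1190 characters left out ...]
   0   0   0   0   0   0   0   0   0 168 174 188 204 228 226 216 218 190   0   0   0   0   0   0   0
257   0   0   0   0   0   0   0   0   0   0   0   0   0   0   0   0   0   0   0   0 175   0   0   0   0   0   0   0   0
258   0   0   0   0   0   0   0   0   0   0   0   0   0   0   0   0   0   0   0   0   0   0   0   0   0   0   0   0   0
259   0   0   0   0   0   0   0   0   0   0   0   0   0   0   0   0   0   0   0   0   0   0   0   0   0   0   0   0   0
260   0   0   0   0   0   0   0   0   0   0   0   0   0   0   0   0   0   0   0   0   0   0   0   0   0   0   0   0   0
261   0   0   0   0   0   0   0   0   0   0   0   0   0   0   0   0   0   0   0   0   0   0   0   0   0   0   0   0   0
```

Run:
```python
from h import *
c=cams.camera('side');o=robot.get_obs();p=o['tcp_pos']
h=cv2.cvtColor(c['image'],cv2.COLOR_RGB2HSV).astype(int)
O=np.zeros(h.shape[:2],bool);O[238:262,277:308]=((h[...,0]>4)&(h[...,0]<20)&(h[...,1]>150)&(h[...,2]>80))[238:262,277:308]
# fill occluded: compare only below row 248 via weight
def cost(q):
    w=(275,248,36,16);r=render(c,[CART[0]+[0,0,p[2]-.028]],(q[0],q[1],q[2],0),w);return ((r-O[248:264,275:311])**2).sum()
for yaw in(-8,-9,-10):
    best=minimize(lambda s:cost([p[0]+s[0],p[1]+s[1],np.radians(yaw)]),[0,0],method='Nelder-Mead',options=dict(initial_simplex=[[0,0],[.004,0],[0,.004]],xatol=1e-4,fatol=1e-3))
    print(yaw,best.x.round(4),best.fun)
```

```text
-8 [-0.0008 -0.0003] 8.333717800845829
-9 [-0.0009 -0.0006] 8.38319108035371
-10 [-0.0007 -0.0004] 8.925198000768935
```

Request:
carry_out([
  [0,-0.02,0.01,0.05,0],
  [0,0,0,0.06,0],
  [0,0,0,0.06,0],
  [0,0,0,0.06,0],
  [0,0,0,0.05,0],
  [0,0,0,0,0],
])

```text
time: 9.93
tcp_pos: [0.5808, 0.0622, 0.0585]
tcp_rot: [180.0, -0.0, 171.0]
ft_force: [0.3, 2.2, -2.2]
finger_gap: 0.0125
grip_force: 60.6
```

Request:
carry_out([
  [0,0,0,0.05,0],
  [0,0,0,0.05,0],
  [0,0,0,0.05,0],
  [0,0,0,0.05,0],
  [0,0,0,0,0],
])

```text
time: 10.55
tcp_pos: [0.581, 0.0622, 0.0464]
tcp_rot: [180.0, 0.0, 171.0]
ft_force: [2.0, 2.7, -1.8]
finger_gap: 0.0124
grip_force: 60.7
```

Request:
carry_out([
  [0,0,0,0.03,0],
  [0,0,0,0.03,0],
  [0,0,0,0,0],
])

```text
time: 10.92
tcp_pos: [0.5813, 0.062, 0.0444]
tcp_rot: [180.0, 0.0, 171.0]
ft_force: [-2.7, 2.5, 6.4]
finger_gap: 0.0125
grip_force: 61.7
```

Request:
carry_out([
  [0,0,0,0.03,0],
  [0,0,0,0.03,0],
  [0,0,0,0,0],
  [0,0,0,0,0],
])

```text
time: 11.42
tcp_pos: [0.5814, 0.0619, 0.0442]
tcp_rot: [-180.0, -0.1, 171.0]
ft_force: [-8.7, 1.3, 25.0]
finger_gap: 0.0123
grip_force: 64.2
```

Request:
carry_out([
  [0,0,0,-0.06,0],
  [0.4,0,0,0,0],
  [0.4,0,0,0,0],
  [0.4,0,0,0,0],
  [0.4,0,0,-0.3,0],
  [0.4,0,0,-0.6,0],
  [0.4,0,0,-0.6,0],
  [0.4,0,0,0,0],
])

```text
time: 12.42
tcp_pos: [0.5848, 0.062, 0.1386]
tcp_rot: [179.9, 0.5, 171.0]
ft_force: [0.1, 0.0, -0.1]
finger_gap: 0.0343
grip_force: 0.0
```

Run:
```python
from h import *
o=robot.get_obs();print(o['tcp_pos'],o['time'],o['ft_force'])
a=R.from_euler('z',-9,degrees=True).as_matrix()
blk=np.array([.5815,.0623,0]);piv=blk-a@[0,.1,0];print('pivot',piv)
for q in(0,.62):
    t=.45-q;print(q,piv+a@[-.11*np.sin(t),-.11*np.cos(t),0])
c=cams.camera('side');s=c['image'][160:280,240:360];save('home',cv2.resize(s,(600,600),interpolation=cv2.INTER_CUBIC))
for n in('side','top'):
  c=cams.camera(n)
  y=cv2.cvtColor(c['image'],cv2.COLOR_RGB2HSV).astype(int)
  m=near((y[...,0]>20)&(y[...,0]<32)&(y[...,1]>(90 if n=='top' else 170))&(y[...,2]>140),(320,218) if n=='side' else (370,235),24)
  vs,us=np.nonzero(m);P=np.array([onz(c,(u,v),.034)[:2] for u,v in zip(us,vs)]);e=np.linalg.svd(P-P.mean(0))[2][0]
  print(n,len(P),P.mean(0),np.degrees(np.arctan2(e[1],e[0])))
  for q in((piv-blk)*.0+piv+[0,0,.045],piv+a@[-.0478,-.099,.058]): print(proj(c,q))
```

```text
[0.58477931 0.0620489  0.13856799] 12.425 [ 0.12532251  0.04896749 -0.14107288]
pivot [ 0.56585655 -0.03646883  0.        ]
0 [ 0.50310471 -0.12681376  0.        ]
0.62 [ 0.56727775 -0.14645965  0.        ]
side 152 [ 0.52517751 -0.08466898] 54.23750114589617
[302.12903912 226.69531758]
[328.57432012 202.13732962]
top 401 [ 0.52880667 -0.08501971] -125.25241826063107
[344.86007321 215.91794777]
[391.65163666 244.78366909]
```

View pics/home.png

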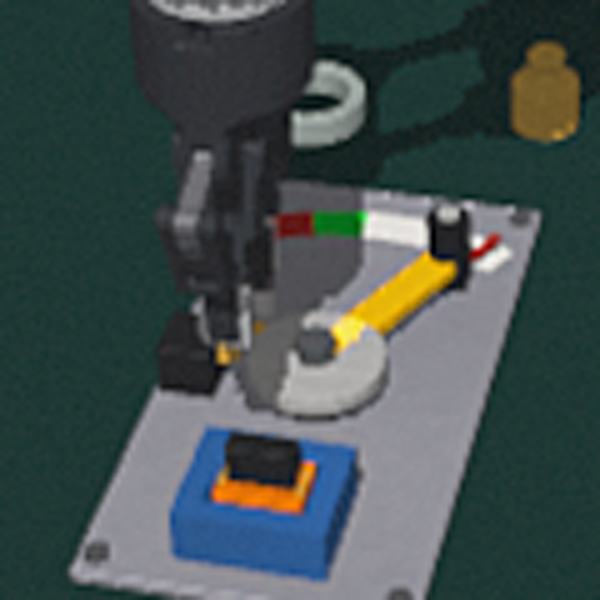

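Side crop: the cartridge sits in the block pocket at px (292,257), and the roller top is at px (330,202), against a predicted (329,202). I'll check the cartridge height numerically.

Run:
```python
from h import *
c=cams.camera('side');h=cv2.cvtColor(c['image'],cv2.COLOR_RGB2HSV).astype(int)
O=np.zeros(h.shape[:2],bool);s=(slice(240,272),slice(275,312))
O[s]=((h[...,0]>4)&(h[...,0]<22)&(h[...,1]>150)&(h[...,2]>100))[s]
print(O.sum(),win(O,0))
a=R.from_euler('z',-9,degrees=True).as_matrix()
for z in(.016,.019,.022,.029):
    w=(275,240,37,32);p=(.5810,.0618,np.radians(-9),0)
    body=render(c,[box(-.022,.022,-.016,.016,max(.038,z),z+.0221) if z>.016 else box(-.022,.022,-.016,.016,.038,.0381)],p,w)
    rib=render(c,[CART[1]+[0,0,z]],p,w);r=body*(1-rib);print(z,r.sum().round(1),((r-O[s])**2).sum().round(1))
s2=plan((.568,.0,.14),130,.4,9)
s2=plan((.503,-.127,.14),55.2,.5,16,s2)
```

```text
100 (282, 253, 21, 9)
0.016 69.1 40.8
0.019 89.2 37.3
0.022 109.1 51.9
0.029 156.6 97.3
[[0.4,0.0,-0.12,-0.01,np.float64(0.91)],[0.4,0.0,-0.11,-0.02,np.float64(0.91)],[0.4,-0.02,-0.12,-0.01,np.float64(0.91)],[0.4,-0.02,-0.11,-0.02,np.float64(0.92)],[0.4,-0.03,-0.12,-0.01,np.float64(0.91)],[0.4,-0.04,-0.11,-0.01,np.float64(0.91)],[0.4,-0.05,-0.1,-0.02,np.float64(0.91)],[0.4,-0.06,-0.1,-0.01,np.float64(0.91)],[0.4,-0.07,-0.1,-0.01,np.float64(0.91)]]
end [ 5.680e-01 -2.000e-04  1.397e-01] 130.01
[[0.5,-0.06,-0.14,0.0,np.float64(0.94)],[0.5,-0.07,-0.13,0.0,np.float64(0.93)],[0.5,-0.08,-0.12,0.0,np.float64(0.94)],[0.5,-0.08,-0.12,0.0,np.float64(0.93)],[0.5,-0.1,-0.11,0.0,np.float64(0.94)],[0.5,-0.11,-0.11,0.0,np.float64(0.93)],[0.5,-0.12,-0.09,0.0,np.float64(0.94)],[0.5,-0.12,-0.08,0.0,np.float64(0.93)],[0.5,-0.13,-0.08,0.0,np.float64(0.94)],[0.5,-0.13,-0.06,0.0,np.float64(0.93)]]
[[0.5,-0.14,-0.05,0.0,np.float64(0.94)],[0.5,-0.14,-0.04,0.0,np.float64(0.93)],[0.5,-0.15,-0.03,0.0,np.float64(0.94)],[0.5,-0.15,-0.02,0.0,np.float64(0.93)],[0.5,-0.15,0.0,0.0,np.float64(0.94)],[0.5,-0.14,0.01,0.0,np.float64(0.93)]]
end [ 0.5033 -0.1269  0.1397] 55.21
```

Height is ambiguous to about 3 mm in the picture, so I'll press on the rib top with shut fingers (home means contact at z 0.060).

Request:
carry_out([
  [0,0.05,0,0.3,0],
  [0,0,0,0.3,0],
  [0,0,0,0.3,0],
  [0,0,0,0.3,0],
  [0,0,0,0.08,0],
  [0,0,0,0.02,0],
  [0,0,0,0.02,0],
  [0,0,0,0,0],
])

```text
time: 13.62
tcp_pos: [0.5776, 0.0626, 0.0599]
tcp_rot: [-180.0, -0.2, 171.0]
ft_force: [-16.4, -0.9, 38.0]
finger_gap: 0.0
grip_force: 19.0
```

Request:
carry_out([
  [0,0,0,-0.3,0],
  [0,0,0,-0.5,0],
  [0,0,0,-0.5,0],
  [0,0,0,0,0],
  [0,0,0,0,0],
])

```text
time: 14.25
tcp_pos: [0.5774, 0.0624, 0.1309]
tcp_rot: [-180.0, -0.1, 171.0]
ft_force: [-0.2, -0.1, -0.9]
finger_gap: -0.0001
grip_force: 0.0
```

Run:
```python
from h import *
print(robot.get_obs()['tcp_pos'])
s2=plan((.503,-.127,.14),55.2,.5,24)
```

```text
[0.57740116 0.0623968  0.13092054]
[[0.5,0.03,-0.14,-0.01,np.float64(0.97)],[0.5,0.02,-0.14,0.0,np.float64(0.96)],[0.5,0.01,-0.14,-0.01,np.float64(0.97)],[0.5,-0.01,-0.14,-0.01,np.float64(0.96)],[0.5,-0.02,-0.14,0.0,np.float64(0.97)],[0.5,-0.02,-0.14,-0.01,np.float64(0.96)],[0.5,-0.04,-0.13,0.0,np.float64(0.97)],[0.5,-0.06,-0.14,-0.01,np.float64(0.96)],[0.5,-0.06,-0.12,-0.01,np.float64(0.97)],[0.5,-0.07,-0.12,0.0,np.float64(0.96)]]
[[0.5,-0.08,-0.12,-0.01,np.float64(0.97)],[0.5,-0.1,-0.11,-0.01,np.float64(0.96)],[0.5,-0.1,-0.1,0.0,np.float64(0.97)],[0.5,-0.1,-0.09,-0.01,np.float64(0.96)],[0.5,-0.12,-0.08,0.0,np.float64(0.97)],[0.5,-0.12,-0.07,-0.01,np.float64(0.96)],[0.5,-0.13,-0.06,-0.01,np.float64(0.97)],[0.5,-0.13,-0.05,0.0,np.float64(0.96)],[0.5,-0.14,-0.03,-0.01,np.float64(0.97)],[0.5,-0.14,-0.03,-0.01,np.float64(0.96)]]
[[0.5,-0.14,-0.02,0.0,np.float64(0.97)],[0.5,-0.14,0.0,-0.01,np.float64(0.96)],[0.5,-0.14,0.01,-0.01,np.float64(0.97)],[0.5,-0.14,0.02,0.0,np.float64(0.96)]]
end [ 0.5029 -0.127   0.1399] 55.2
```

Request:
carry_out([
  [0.6,0.03,-0.14,-0.01,0.97],
  [0.6,0.02,-0.14,0,0.96],
  [0.6,0.01,-0.14,-0.01,0.97],
  [0.6,-0.01,-0.14,-0.01,0.96],
  [0.6,-0.02,-0.14,0,0.97],
  [0.6,-0.02,-0.14,-0.01,0.96],
  [0.6,-0.04,-0.13,0,0.97],
  [0.6,-0.06,-0.14,-0.01,0.96],
  [0.6,-0.06,-0.12,-0.01,0.97],
  [0.6,-0.07,-0.12,0,0.96],
])

```text
time: 15.5
tcp_pos: [0.5457, -0.0164, 0.1336]
tcp_rot: [-179.8, -0.1, 122.6]
ft_force: [-0.8, 0.1, -0.6]
finger_gap: 0.0512
grip_force: 0.0
```

Request:
carry_out([
  [0.6,-0.08,-0.12,-0.01,0.97],
  [0.6,-0.1,-0.11,-0.01,0.96],
  [0.6,-0.1,-0.1,0,0.97],
  [0.6,-0.1,-0.09,-0.01,0.96],
  [0.6,-0.12,-0.08,0,0.97],
  [0.6,-0.12,-0.07,-0.01,0.96],
  [0.6,-0.13,-0.06,-0.01,0.97],
  [0.6,-0.13,-0.05,0,0.96],
  [0.6,-0.14,-0.03,-0.01,0.97],
  [0.6,-0.14,-0.03,-0.01,0.96],
])

```text
time: 16.75
tcp_pos: [0.5146, -0.0955, 0.1378]
tcp_rot: [-179.8, 0.0, 74.3]
ft_force: [0.1, 0.6, 0.5]
finger_gap: 0.0513
grip_force: 0.0
```

Request:
carry_out([
  [0.6,-0.14,-0.02,0,0.97],
  [0.6,-0.14,0,-0.01,0.96],
  [0.6,-0.14,0.01,-0.01,0.97],
  [0.6,-0.14,0.02,0,0.96],
  [0.6,0,0,0,0],
  [0.6,0,0,0,0],
])

```text
time: 17.5
tcp_pos: [0.503, -0.1265, 0.1401]
tcp_rot: [-179.9, 0.0, 55.3]
ft_force: [0.0, -0.5, -0.7]
finger_gap: 0.0512
grip_force: 0.0
```

Run:
```python
from h import *
o=robot.get_obs();print(o['tcp_pos'],o['tcp_rot'],o['time'],o['finger_gap'])
plan((.503,-.127,.043),55.2,.6,6)
```

```text
[ 0.50295823 -0.12654697  0.14012406] [-1.79881442e+02  2.15531249e-02  5.52655344e+01] 17.5 0.05116984662285715
[[0.6,0.0,0.0,0.27,np.float64(0.0)],[0.6,0.0,0.0,0.27,np.float64(0.0)],[0.6,0.0,0.0,0.27,np.float64(0.01)],[0.6,0.0,0.0,0.27,np.float64(-0.0)],[0.6,0.0,0.0,0.27,np.float64(0.0)],[0.6,-0.01,0.0,0.27,np.float64(0.0)]]
end [ 0.5026 -0.127   0.0429] 55.22
```

Request:
carry_out([
  [0.6,0,0,0.27,0],
  [0.6,0,0,0.27,0],
  [0.6,0,0,0.27,0],
  [0.6,0,0,0.27,0],
  [0.6,0,0,0.27,0],
  [0.6,0,0,0.27,0],
  [0.6,0,0,0,0],
  [0,0,0,0,0],
  [0,0,0,0,0],
  [0,0,0,0,0],
])

```text
time: 18.75
tcp_pos: [0.5033, -0.1268, 0.0448]
tcp_rot: [-179.9, 0.0, 55.2]
ft_force: [-3.1, 1.0, 4.3]
finger_gap: 0.0212
grip_force: 58.6
```

Run:
```python
from h import *
o=robot.get_obs();p=np.array(o['tcp_pos']);print(p,o['tcp_rot'],o['time'],o['finger_gap'],o['grip_force'],o['ft_force'])
th=np.radians(o['tcp_rot'][2])
piv=np.array([.5659,-.0365]);d=p[:2]-piv;print(np.linalg.norm(d), 'q est',.45-(np.radians(-90-9)-np.arctan2(d[1],d[0])))
```

```text
[ 0.50326533 -0.12676839  0.04483514] [-1.79946840e+02  8.57117835e-03  5.52017428e+01] 18.75 0.021225108863133148 58.64256799221039 [-3.07752481  1.00367486  4.28610967]
0.10987030468851941 q est 0.0004785395134606074
```

Request:
carry_out([
  [0,0,0.095,0,-0.59],
  [0,0,0.095,0,-0.59],
  [0,0.01,0.095,0,-0.59],
  [0,0,0.095,0,-0.59],
  [0,0,0.095,0,-0.59],
  [0,0,0.095,0,-0.59],
  [0,0.01,0.095,0,-0.59],
  [0,0,0.095,0,-0.59],
])

```text
time: 19.75
tcp_pos: [0.544, -0.1433, 0.0447]
tcp_rot: [-179.8, -0.1, 78.8]
ft_force: [-5.9, 3.4, 7.9]
finger_gap: 0.0208
grip_force: 59.0
```

Request:
carry_out([
  [0,0,0.095,0,-0.59],
  [0,0,0.095,0,-0.59],
  [0,0.01,0.095,0,-0.59],
  [0,0,0.095,0,-0.59],
  [0,0,0,0,0],
  [0,0,0,0,0],
  [0,0,0,0,0],
])

```text
time: 20.62
tcp_pos: [0.5663, -0.1451, 0.0448]
tcp_rot: [-179.8, -0.2, 90.5]
ft_force: [-6.0, 4.2, 8.3]
finger_gap: 0.0213
grip_force: 59.0
```

Run:
```python
from h import *
o=robot.get_obs();p=np.array(o['tcp_pos']);print(p,o['tcp_rot'],o['time'],o['finger_gap'],o['grip_force'],o['ft_force'])
piv=np.array([.5659,-.0365]);d=p[:2]-piv;print(np.linalg.norm(d), 'q est',.45-(np.radians(-90-9)-np.arctan2(d[1],d[0])))
ims=[cv2.resize(cams.camera(n)['image'][s],(390,390),interpolation=cv2.INTER_CUBIC) for n,s in(('top',np.s_[190:270,360:440]),('side',np.s_[190:270,270:350]))]
save('hold',np.hstack(ims))
```

```text
[ 0.56625956 -0.14512515  0.04476424] [-179.77111856   -0.1826237    90.51438516] 20.625 0.02130590719424047 58.99534285068512 [-5.96138381  4.18515014  8.34881809]
0.10862574069536969 q est 0.6103897018019451
```

View pics/hold.png

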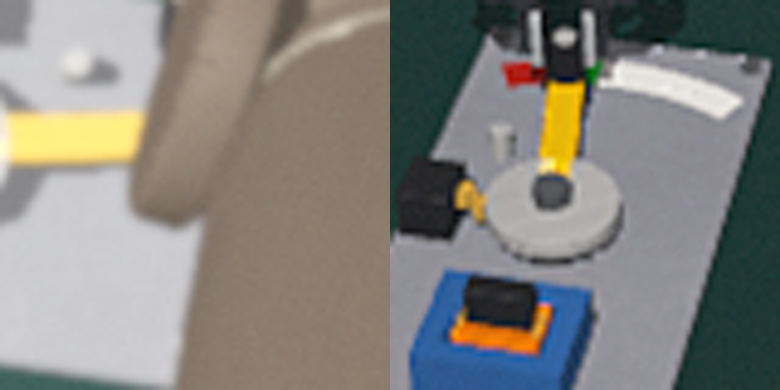

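Side crop: the roller is pinched at about (565,60), and the arm stands over the green, with red to its left and white to its right. The estimated angle is q≈0.61, so I'm handing in.

```bash
python3 -c "
from plant import robot,job
print(abs(robot.get_obs()['joint_vel']).max());print(job.sign_off())"
```

```text
0.08152170062402798
the job is handed in; nothing more can be done
None
```

The cartridge is pressed home in the recess and let go. The tensioner arm is held in the fingers at about 0.61 rad, over the green band, and the job is handed in; no verdict came back.

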